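Bottle resin castings and start the heating block

TASK

Get the cured resin castings ready for gas analysis: lift every casting out of the mould, lower each one gently, not dropped, to the floor of its own jar in the heating block with its sprue upward, and close every jar that holds a casting with a stopper set fully home on the rim. Only when all the castings are shut in, turn the heat knob, sunk in the well of the control head, clockwise until its white pointer stands at the long mark. Leave the jars standing in their nests and do not disturb the bottle, the gauge and the spanner on the bench.

Things in the scene. Friction and masses are not known exactly. Their poses are not given: they have to be found in the camera images.
- heater: fixed heating block. Origin: on the bench; x across its depth, y along its length. Aluminium deck 55 mm high with three jar nests 15 mm deep at x 0, y +165, +65, -35 mm. At the -y end a taller grey control head, 130 mm square, top 125 mm above the bench; in it, at x 0, y -165 mm, the round well of the knob, 81 mm across, 37 mm deep
- knob (a joint): angle of the heat knob in rad: 0 fully anticlockwise, grows as it turns clockwise seen from above, stop at 4.6; at 3.3 the pointer stands at the long mark. Light constant friction (0.05 N m), stays where it is left
- knob_grip (a point): on the heat knob's axis, 10 mm below its top, 16 mm below the control head's top; frame turns with the knob. The knob is a black upright bar 44 mm long (this frame's x), 14 mm thick (y), 24 mm tall, on a 48 mm round skirt; a white pointer line marks the +x half of its top. The well wall is 40 mm from the axis all round, the well floor 21 mm below this point
- long_mark (a point): middle of the long mark: the one thick dark line, 18 mm long, on top of the control head beside the well, on its far (+x) side at the twelve-o'clock place; the other scale marks are short and thin
- mould: fixed open aluminium casting mould, 150 x 150 x 22 mm. Origin: centre of its underside. Four round cavities 63 mm across and 12 mm deep, centred at x, y = +-36 mm, floors 10 mm above the bench
- casting1: cured amber resin casting, 55 g: a disc 60 mm across, 14 mm thick, with a round upright sprue of 18 mm diameter rising 36 mm from the middle of its top. Origin: centre of the disc's underside, z along the sprue. At the start it lies in a mould cavity, sprue up; only some of the four castings are present
- casting2: cured amber resin casting, 55 g: a disc 60 mm across, 14 mm thick, with a round upright sprue of 18 mm diameter rising 36 mm from the middle of its top. Origin: centre of the disc's underside, z along the sprue. At the start it lies in a mould cavity, sprue up; only some of the four castings are present
- casting3: cured amber resin casting, 55 g: a disc 60 mm across, 14 mm thick, with a round upright sprue of 18 mm diameter rising 36 mm from the middle of its top. Origin: centre of the disc's underside, z along the sprue. At the start it lies in a mould cavity, sprue up; only some of the four castings are present
- casting4: cured amber resin casting, 55 g: a disc 60 mm across, 14 mm thick, with a round upright sprue of 18 mm diameter rising 36 mm from the middle of its top. Origin: centre of the disc's underside, z along the sprue. At the start it lies in a mould cavity, sprue up; only some of the four castings are present
- jar1: a clear straight-walled glass jar, open at the top: 86 mm outside, 76 mm inside diameter, 82 mm tall, floor 6 mm thick, 300 g, loose in a nest 15 mm deep in the heating block. Origin: centre of its underside, z up
- jar2: a clear straight-walled glass jar, open at the top: 86 mm outside, 76 mm inside diameter, 82 mm tall, floor 6 mm thick, 300 g, loose in a nest 15 mm deep in the heating block. Origin: centre of its underside, z up
- jar3: a clear straight-walled glass jar, open at the top: 86 mm outside, 76 mm inside diameter, 82 mm tall, floor 6 mm thick, 300 g, loose in a nest 15 mm deep in the heating block. Origin: centre of its underside, z up
- stopper1: white tapered jar stopper, 200 g: plug 20 mm tall, 64 mm across at the foot, 73 mm at the top; then a flange 82 mm across, 8 mm thick; then an upright round grip, 22 mm diameter, 30 mm tall. Origin: centre of the plug's foot, z up. It first stands on its plug on the green mat. Fully home, the flange rests on a jar's rim, origin 62 mm above the jar's. Any fits any jar
- stopper2: white tapered jar stopper, 200 g: plug 20 mm tall, 64 mm across at the foot, 73 mm at the top; then a flange 82 mm across, 8 mm thick; then an upright round grip, 22 mm diameter, 30 mm tall. Origin: centre of the plug's foot, z up. It first stands on its plug on the green mat. Fully home, the flange rests on a jar's rim, origin 62 mm above the jar's. Any fits any jar
- stopper3: white tapered jar stopper, 200 g: plug 20 mm tall, 64 mm across at the foot, 73 mm at the top; then a flange 82 mm across, 8 mm thick; then an upright round grip, 22 mm diameter, 30 mm tall. Origin: centre of the plug's foot, z up. It first stands on its plug on the green mat. Fully home, the flange rests on a jar's rim, origin 62 mm above the jar's. Any fits any jar
- reagent: white reagent bottle with blue cap, 66 mm across, 130 mm tall, standing on the bench; leave alone. Origin: centre of its underside
- gauge: black round pressure gauge, 80 mm across, lying face up beyond the heating block; leave alone. Origin: centre of its underside
- spanner: steel spanner 180 mm long lying on the bench to the right; leave alone. Origin near its middle

How it is judged:
On the way, in this order (a step that is already met when the one before it is completed fails the run):
1. every casting lies at the bottom of its own jar and its jar is shut with a stopper (((horizontal distance between casting1 and jar1 below 0.012 m and z of casting1 in the frame of jar1 between 0 and 0.012 m and angle between casting1's own z axis and vertical below 0.15 rad) or (horizontal distance between casting1 and jar2 below 0.012 m and z of casting1 in the frame of jar2 between 0 and 0.012 m and angle between casting1's own z axis and vertical below 0.15 rad) or (horizontal distance between casting1 and jar3 below 0.012 m and z of casting1 in the frame of jar3 between 0 and 0.012 m and angle between casting1's own z axis and vertical below 0.15 rad)) and ((horizontal distance between stopper1 and casting1 below 0.014 m and height (world z) of stopper1 between 0.095 and 0.1055 m and angle between stopper1's own z axis and vertical below 0.06 rad) or (horizontal distance between stopper2 and casting1 below 0.014 m and height (world z) of stopper2 between 0.095 and 0.1055 m and angle between stopper2's own z axis and vertical below 0.06 rad) or (horizontal distance between stopper3 and casting1 below 0.014 m and height (world z) of stopper3 between 0.095 and 0.1055 m and angle between stopper3's own z axis and vertical below 0.06 rad)) and ((horizontal distance between casting2 and jar1 below 0.012 m and z of casting2 in the frame of jar1 between 0 and 0.012 m and angle between casting2's own z axis and vertical below 0.15 rad) or (horizontal distance between casting2 and jar2 below 0.012 m and z of casting2 in the frame of jar2 between 0 and 0.012 m and angle between casting2's own z axis and vertical below 0.15 rad) or (horizontal distance between casting2 and jar3 below 0.012 m and z of casting2 in the frame of jar3 between 0 and 0.012 m and angle between casting2's own z axis and vertical below 0.15 rad)) and ((horizontal distance between stopper1 and casting2 below 0.014 m and height (world z) of stopper1 between 0.095 and 0.1055 m and angle between stopper1's own z axis and vertical below 0.06 rad) or (horizontal distance between stopper2 and casting2 below 0.014 m and height (world z) of stopper2 between 0.095 and 0.1055 m and angle between stopper2's own z axis and vertical below 0.06 rad) or (horizontal distance between stopper3 and casting2 below 0.014 m and height (world z) of stopper3 between 0.095 and 0.1055 m and angle between stopper3's own z axis and vertical below 0.06 rad)) and ((horizontal distance between casting3 and jar1 below 0.012 m and z of casting3 in the frame of jar1 between 0 and 0.012 m and angle between casting3's own z axis and vertical below 0.15 rad) or (horizontal distance between casting3 and jar2 below 0.012 m and z of casting3 in the frame of jar2 between 0 and 0.012 m and angle between casting3's own z axis and vertical below 0.15 rad) or (horizontal distance between casting3 and jar3 below 0.012 m and z of casting3 in the frame of jar3 between 0 and 0.012 m and angle between casting3's own z axis and vertical below 0.15 rad)) and ((horizontal distance between stopper1 and casting3 below 0.014 m and height (world z) of stopper1 between 0.095 and 0.1055 m and angle between stopper1's own z axis and vertical below 0.06 rad) or (horizontal distance between stopper2 and casting3 below 0.014 m and height (world z) of stopper2 between 0.095 and 0.1055 m and angle between stopper2's own z axis and vertical below 0.06 rad) or (horizontal distance between stopper3 and casting3 below 0.014 m and height (world z) of stopper3 between 0.095 and 0.1055 m and angle between stopper3's own z axis and vertical below 0.06 rad)) and ((horizontal distance between casting4 and jar1 below 0.012 m and z of casting4 in the frame of jar1 between 0 and 0.012 m and angle between casting4's own z axis and vertical below 0.15 rad) or (horizontal distance between casting4 and jar2 below 0.012 m and z of casting4 in the frame of jar2 between 0 and 0.012 m and angle between casting4's own z axis and vertical below 0.15 rad) or (horizontal distance between casting4 and jar3 below 0.012 m and z of casting4 in the frame of jar3 between 0 and 0.012 m and angle between casting4's own z axis and vertical below 0.15 rad)) and ((horizontal distance between stopper1 and casting4 below 0.014 m and height (world z) of stopper1 between 0.095 and 0.1055 m and angle between stopper1's own z axis and vertical below 0.06 rad) or (horizontal distance between stopper2 and casting4 below 0.014 m and height (world z) of stopper2 between 0.095 and 0.1055 m and angle between stopper2's own z axis and vertical below 0.06 rad) or (horizontal distance between stopper3 and casting4 below 0.014 m and height (world z) of stopper3 between 0.095 and 0.1055 m and angle between stopper3's own z axis and vertical below 0.06 rad))), for 0.2 s.
2. then the heat knob's pointer is turned to the long mark (value of joint knob between 3.15 and 3.45 rad), for 0.2 s.
At the end, for the whole second after the job is handed in: Each casting present is sprue up (0.15 rad) on its own jar's floor, within 12 mm of centre; a stopper shuts each such jar, upright within 0.06 rad, flange within 3.5 mm of the rim; knob at 3.15 to 3.45; jars upright in their nests; all at rest (all of step 1 and all of step 2 and angle between each of jar1, jar2, jar3's own z axis and vertical below 0.1 rad and height (world z) of each of jar1, jar2, jar3 below 0.046 m and linear speed of each of casting1, casting2, casting3, casting4, jar1, jar2, jar3, stopper1, stopper2, stopper3 below 0.02 m/s); the robot touches nothing.
It fails at once if a casting is dropped into a jar (falls faster than 0.8 m/s inside it) ((horizontal distance between casting1 and jar1 below 0.03 m and z of casting1 in the frame of jar1 below 0.06 m and linear speed of casting1 above 0.8 m/s) or (horizontal distance between casting1 and jar2 below 0.03 m and z of casting1 in the frame of jar2 below 0.06 m and linear speed of casting1 above 0.8 m/s) or (horizontal distance between casting1 and jar3 below 0.03 m and z of casting1 in the frame of jar3 below 0.06 m and linear speed of casting1 above 0.8 m/s) or (horizontal distance between casting2 and jar1 below 0.03 m and z of casting2 in the frame of jar1 below 0.06 m and linear speed of casting2 above 0.8 m/s) or (horizontal distance between casting2 and jar2 below 0.03 m and z of casting2 in the frame of jar2 below 0.06 m and linear speed of casting2 above 0.8 m/s) or (horizontal distance between casting2 and jar3 below 0.03 m and z of casting2 in the frame of jar3 below 0.06 m and linear speed of casting2 above 0.8 m/s) or (horizontal distance between casting3 and jar1 below 0.03 m and z of casting3 in the frame of jar1 below 0.06 m and linear speed of casting3 above 0.8 m/s) or (horizontal distance between casting3 and jar2 below 0.03 m and z of casting3 in the frame of jar2 below 0.06 m and linear speed of casting3 above 0.8 m/s) or (horizontal distance between casting3 and jar3 below 0.03 m and z of casting3 in the frame of jar3 below 0.06 m and linear speed of casting3 above 0.8 m/s) or (horizontal distance between casting4 and jar1 below 0.03 m and z of casting4 in the frame of jar1 below 0.06 m and linear speed of casting4 above 0.8 m/s) or (horizontal distance between casting4 and jar2 below 0.03 m and z of casting4 in the frame of jar2 below 0.06 m and linear speed of casting4 above 0.8 m/s) or (horizontal distance between casting4 and jar3 below 0.03 m and z of casting4 in the frame of jar3 below 0.06 m and linear speed of casting4 above 0.8 m/s)).
It fails at once if a jar is tipped over or pulled out of its nest (angle between any of jar1, jar2, jar3's own z axis and vertical above 0.3 rad or height (world z) of any of jar1, jar2, jar3 above 0.06 m).
It fails at once if the bottle, the gauge or the spanner is moved by more than 30 mm (distance of any of reagent, gauge, spanner from where it was at the start of the episode above 0.03 m).
Of casting1, casting2, casting3, casting4 only 2 to 3 are there at a start; the rules pass over those that are not, and their reading is None.
At some moment in a run one of stopper1, stopper2, stopper3 may be knocked a few centimetres aside while the robot is not near it.
It also fails if it takes over 210 s, if anything falls off the work surface, if the arm or the gripper's body presses on something with over 40 N, if the wrist force passes 120 N, or if a joint passes its speed limit or range.

ROBOT

A 7-joint arm with a two-finger parallel gripper is mounted at the origin on the work surface. World frame = base frame: x ahead of the robot, y to its left, z up, the work surface at z = 0. Lengths are in m, angles in rad, forces in N, time in s.
With the tool pointing down it reaches from about 0.425 to 1.025 m from the base axis. Payload 9.4 kg.
Tool frame: the origin (TCP) lies on the centre line of the jaws, within the pads' length; the fingertips stand arm.finger_overhang ahead of it and the grasp point (between the pads) lies 3 mm ahead of it (arm.finger_overhang is the distance from the TCP to the fingertips, in m); z points along the fingers, y is the line along which they close (so a half turn about z gives the same grasp; the last joint's range is limited). The gripper opens to 93 mm and grips with 3 to 60 N. Pads are 15 mm wide; open, the fingers measure 128 mm over their backs; the gripper's body (75 mm by 188 mm) begins 65 mm behind the grasp point.
Start: joints at [1.244, 0.599, -0.003, 1.599, 0.002, 0.943, -0.08], TCP at [0.179, -0.702, 0.241] pointing down, gripper open.
Joint ranges: [-2.57, 2.57], [-0.35, 1.97], [-1.29, 1.29], [0.11, 2.56], [-1.05, 4.19], [0.11, 1.86], [-2.63, 2.63]. Speed limits (rad/s): [2.22, 2.22, 3.01, 3.01, 3.14, 3.14, 3.14].

INTERFACE

Orientations are given as a rotation vector (axis times angle).
In Python, from cell import arm, grab_frame, camera_info, read_state gives the robot as it stands (arm), with the cameras as plain functions and the readings as plain functions.
- The arm moves only by the tool nudge_tcp, called after "Request:" as name(argument=value, ...) on one line, values as JSON. Schema: {"type":"object","properties":{"offsets":{"type":"array","items":{"type":"number"},"minItems":7,"maxItems":84},"force":{"type":"number"},"only":{"type":"string"},"quiet":{"type":"boolean"},"lines":{"type":"string"}},"required":["offsets"],"additionalProperties":false}. offsets is one flat list of numbers that holds 1 to 12 rows one after another, with no inner brackets; each row has 7 numbers: dx, dy, dz in shares of the most that a row can go, 1 being 50 mm, then a rotation vector rx, ry, rz in a scale on which 1.0 is 4 rad, then the opening from 0.0 (shut) to 1.0 (fully open); each row shifts and turns the commanded pose from where the row before left it, along the tool's axes as they then stand; what a row does not reach is not made up. A row lasts 1/10 s, in which the tool goes at most 0.05 m and 0.15 rad, less where a joint would pass 70% of its speed; a pose out of reach is approached as far as the arm can. The fingers move at their own pace and stop on an object; force is the grip in N (left out, the last holds). Time passes only in rows, so rows that do not move let the fingers close. The tool returns the time, the measured TCP pose, the force, the opening and the grip force at its end. only (a regular expression) keeps the lines of the reply that match it, lines (a string "A,B") keeps lines A to B, and quiet returns only ok. Shift and turn numbers lie between -1 and 1, and a call with a number outside is refused. Input that does not fit is refused with a message, and nothing moves.
- read_state(): the state, without advancing time (a new reading comes with each control period).
- grab_frame(name): name is "scene" or "side" or "wrist"; returns the picture (384x512x3 uint8, blue, green, red); there is no depth.
- camera_info(name): a dict with "fx", "fy", "cx", "cy" (pixels), "origin" and "orientation" of the camera in the world. Camera axes: x right, y up, looking along -z (the intrinsics and any distortion apply to the point x, -y, -z); pixel columns grow to the right and rows downward; lengths in m; the calibration is good to about 2 mm. A picture is of the moment at which its call begins: read the wrist's pose just before it. camera_info takes no time and is no camera call; for the wrist camera it gives the pose at the moment of the call.
- arm.job_done(): hands the job in; it is judged then, once.
The state is a dict: "time": time; "qpos": joint angles; "joint_vel": joint speeds; "effort": joint torques, N m; "tcp_pos": TCP position; "eef_rot": TCP orientation; "force": force on the tool from outside, world axes, zero at the start; "torque": the same for the moment, N m; "width": opening from 0.0 (shut) to 1.0 (fully open); "gripper_force": force on a finger pad.
Only numpy, scipy, OpenCV 4.12 (cv2) and the standard library are available. Lean on these libraries where they do the work, as an engineer would, in place of code of your own. Each camera call takes 0.05 s, during which the arm holds its last target. There are 200 camera calls.

## Working session

There is one attempt and no reset: what is moved stays moved. The work goes in short steps, Python scripts to look and compute and a tool call to move; the robot and the scene stay as the last step left them, time stands still between calls to the robot, and variables do not carry over. Pictures are saved under pics/ and viewed, at most 14 in all, crops included, and the job is handed in when it is done.

```bash
ls; mkdir -p pics; python3 - <<'E'
from cell import arm, grab_frame, camera_info, read_state
import cv2
s=read_state(); print(s, arm.finger_overhang)
for n in("scene","side","wrist"):
    i=camera_info(n); print(n,i)
    cv2.imwrite(f"pics/{n}0.png",grab_frame(n))
E
```

```bash
python3 -c "
import cv2,numpy as np
a=[cv2.imread(f'pics/{n}0.png') for n in('scene','side')]
for n,x in zip(('scene','side'),a): cv2.imwrite(f'pics/{n}0b.png',cv2.resize(x,(800,600),interpolation=cv2.INTER_CUBIC))"
```

```text
(no output)
```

View pics/scene0b.png

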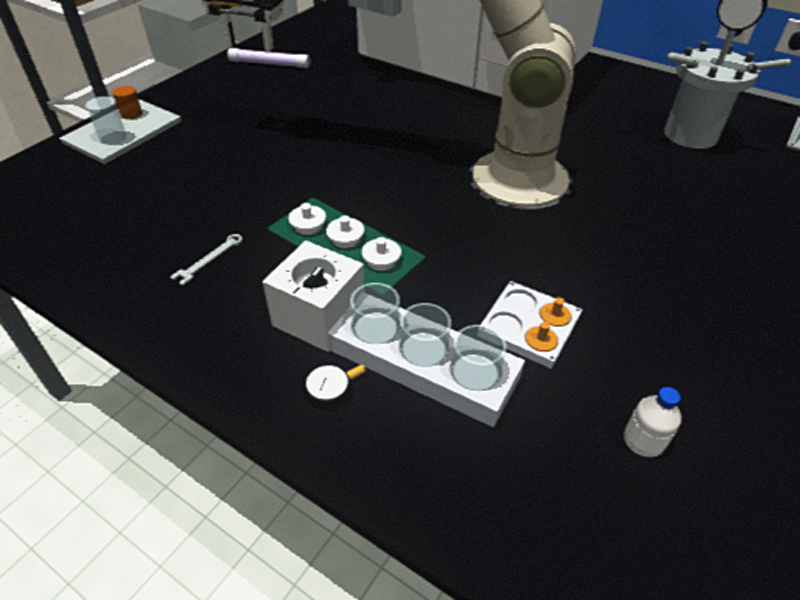

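View pics/side0b.png

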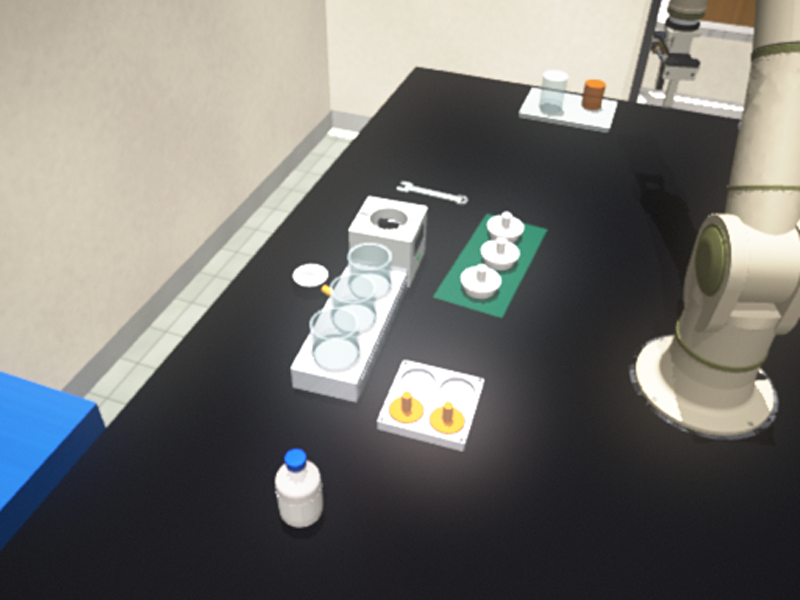

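The scene view shows two castings in the mould, with sprues at about (543,330) and (558,305). The three jars have rims at (375,300), (427,322) and (478,345), and the three stoppers are on the mat at (307,215), (345,230) and (381,252). The knob is at (315,275). The side view shows the same objects.

```bash
cat > h.py <<'E'
import numpy as np,cv2
from scipy.spatial.transform import Rotation as R
from cell import arm, grab_frame, camera_info, read_state
def ray(i,u,v):
    d=np.array([(u-i['cx'])/i['fx'],-(v-i['cy'])/i['fy'],-1.])
    return np.array(i['origin']),R.from_rotvec(i['orientation']).apply(d)
def onz(i,u,v,z):
    o,d=ray(i,u,v); return o+d*(z-o[2])/d[2]
def tri(rays):
    A=np.zeros((3,3));b=np.zeros(3)
    for o,d in rays:
        d=d/np.linalg.norm(d);P=np.eye(3)-np.outer(d,d);A+=P;b+=P@o
    p=np.linalg.solve(A,b)
    return p,[np.linalg.norm(np.cross(p-o,d/np.linalg.norm(d))) for o,d in rays]
def proj(i,p):
    c=R.from_rotvec(i['orientation']).inv().apply(np.array(p)-i['origin'])
    return i['cx']-i['fx']*c[0]/c[2], i['cy']+i['fy']*c[1]/c[2]
def tool(dw):   # world shift -> tool axes
    return R.from_rotvec(read_state()['eef_rot']).inv().apply(dw)
E
python3 - <<'E'
from h import *
np.set_printoptions(precision=4,suppress=True)
a=camera_info('scene');b=camera_info('side')
P={'sprueA':((558,300),(407,397)),'sprueB':((543,325),(448,405)),'st1':((307,207),(507,215)),'st2':((345,220),(502,241)),'st3':((381,243),(481,267)),
'jar1':((478,345),(334,324)),'jar2':((427,322),(354,290)),'jar3':((375,300),(370,257)),'knob':((315,276),(388,222)),
'headL':((265,283),(362,198)),'headTopfar':((309,243),(428,208)),'deckcornerA':((493,410),(293,372)),'deckcornerB':((523,358),(357,388)),'headN':((327,306),(350,237)),'headR':((362,264),(415,246))}
for k,(p,q) in P.items():
    p=np.array(p)*.64;q=np.array(q)*.64
    x,r=tri([ray(a,*p),ray(b,*q)]);print(k,x,np.round(r,4))
i=camera_info('wrist');w=R.from_rotvec(i['orientation']).as_matrix();s=read_state();T=R.from_rotvec(s['eef_rot']).as_matrix()
print('wrist in tool: off',T.T@(i['origin']-s['tcp_pos']),'fwd',T.T@-w[:,2],'right',T.T@w[:,0],'fwd world',-w[:,2]);print(T)
E
```

```text
sprueA [0.4629 0.2886 0.099 ] [0.0159 0.0159]
sprueB [0.4224 0.2443 0.0103] [0.0163 0.0163]
st1 [ 0.4479 -0.315   0.0564] [0.0029 0.0029]
st2 [ 0.4353 -0.2186  0.054 ] [0.0023 0.0023]
st3 [ 0.454  -0.1107  0.0554] [0.0037 0.0037]
jar1 [0.6361 0.2111 0.1177] [0.0002 0.0002]
jar2 [0.6391 0.1146 0.1175] [0.001 0.001]
jar3 [0.6477 0.0131 0.119 ] [0.0008 0.0008]
knob [ 0.6578 -0.1136  0.1167] [0.0007 0.0007]
headL [ 0.734  -0.162   0.1308] [0.0018 0.0018]
headTopfar [ 0.5945 -0.1806  0.122 ] [0.0038 0.0038]
deckcornerA [0.6873 0.2764 0.0442] [0.002 0.002]
deckcornerB [0.5661 0.2724 0.0483] [0.0036 0.0036]
headN [ 0.7098 -0.042   0.1184] [0.0044 0.0044]
headR [ 0.5806 -0.0635  0.1119] [0.0005 0.0005]
wrist in tool: off [ 0.0664  0.     -0.1434] fwd [-0.2401  0.0003  0.9707] right [-0.0002  1.     -0.0003] fwd world [-0.233  -0.0585 -0.9707]
[[ 0.969   0.2472 -0.0004]
 [ 0.2472 -0.969   0.0012]
 [-0.0001 -0.0012 -1.    ]]
```

Careful with the scale: shifts go in shares of 50 mm and turns go in shares of 4 rad. That gives: 0.036 m is 0.72, -0.033 m is -0.66, 0.1 rad is 0.025.

Request:
nudge_tcp(offsets=[0.72, -0.66, -0.1, 0, 0, 0, 0.4, 0.72, -0.66, -0.1, 0, 0, 0, 0.4, 0.72, -0.66, -0.1, 0, 0, 0, 0.4, 0.72, -0.66, -0.1, 0, 0, 0, 0.4, 0.72, -0.66, -0.1, 0, 0, 0, 0.4, 0.72, -0.66, -0.1, 0, 0, 0, 0.4, 0.72, -0.66, -0.1, 0, 0, 0, 0.4, 0.72, -0.66, -0.1, 0, 0, 0, 0.4, 0.72, -0.66, -0.1, 0, 0, 0, 0.4, 0.72, -0.66, -0.1, 0, 0, 0, 0.4, 0.72, -0.66, -0.1, 0, 0, 0.025, 0.4, 0, 0, 0, 0, 0, 0.0225, 0.4], force=20)

```text
time: 1.35
tcp_pos: [0.4773, -0.2464, 0.2962]
eef_rot: [-3.138, -0.103, -0.004]
force: [-0.8, -0.0, -0.2]
width: 0.404
gripper_force: 0.0
```

Request:
nudge_tcp(offsets=[0.4, 0, 0, 0, 0, 0, 0.4, 0, 0, 0, 0, 0, 0, 0.4, 0, 0, 0, 0, 0, 0, 0.4])

```text
time: 1.65
tcp_pos: [0.4927, -0.2516, 0.2952]
eef_rot: [-3.14, -0.095, 0.001]
force: [0.1, 0.4, -0.2]
width: 0.403
gripper_force: 0.0
```

```bash
cat > snap.py <<'E'
import sys,pickle
from h import *
n=sys.argv[1]; i=camera_info('wrist'); f=grab_frame('wrist')
cv2.imwrite(f'pics/{n}.png',f); pickle.dump(i,open(f'pics/{n}.pkl','wb'))
E
python3 snap.py w1; python3 -c "
from h import *
print(read_state()['tcp_pos'],R.from_rotvec(read_state()['eef_rot']).as_matrix())"
```

```text
[ 0.49230519 -0.25186237  0.29528282] [[ 9.98219851e-01  5.96322474e-02 -1.05999868e-03]
 [ 5.96324655e-02 -9.98220386e-01  1.75306237e-04]
 [-1.04765839e-03 -2.38204501e-04 -9.99999423e-01]]
```

View pics/w1.png

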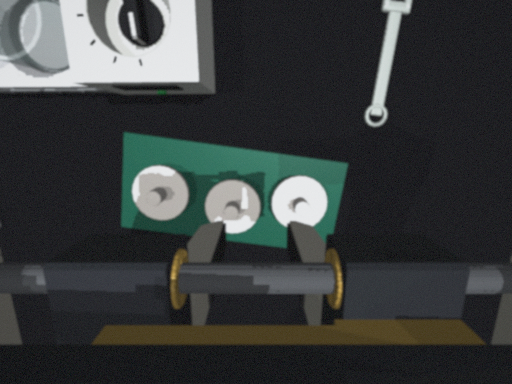

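In the tool's units: -0.04 m is -0.8, 0.012 m is 0.24.

Request:
nudge_tcp(offsets=[0.24, -0.8, 0, 0, 0, 0, 0.4, 0.24, -0.8, 0, 0, 0, 0, 0.4, 0.24, -0.8, 0, 0, 0, 0, 0.4, 0.24, -0.8, 0, 0, 0, 0, 0.4, 0.24, -0.8, 0, 0, 0, 0, 0.4, 0.24, -0.8, 0, 0, 0, 0, 0.4, 0.24, -0.8, 0, 0, 0, 0, 0.4, 0, 0, 0, 0, 0, 0, 0.4, 0, 0, 0, 0, 0, 0, 0.4, 0, 0, 0, 0, 0, 0, 0.4], quiet=true)

```text
ok
```

```bash
python3 snap.py w2
```

Request:
nudge_tcp(offsets=[-0.3, -0.74, 0, 0, 0, 0, 0.4, -0.3, -0.74, 0, 0, 0, 0, 0.4, -0.3, -0.74, 0, 0, 0, 0, 0.4, -0.3, -0.74, 0, 0, 0, 0, 0.4, -0.3, -0.74, 0, 0, 0, 0, 0.4, -0.3, -0.74, 0, 0, 0, 0, 0.4, 0, 0, 0, 0, 0, 0, 0.4, 0, 0, 0, 0, 0, 0, 0.4, 0, 0, 0, 0, 0, 0, 0.4])

```text
time: 3.65
tcp_pos: [0.4579, 0.2471, 0.2956]
eef_rot: [3.14, 0.09, 0.0]
force: [0.6, -0.0, -0.1]
width: 0.398
gripper_force: 0.0
```

```bash
python3 snap.py w3
python3 -c "
import cv2,numpy as np
cv2.imwrite('pics/w23.png',cv2.resize(np.vstack([cv2.imread('pics/w2.png')[:265],cv2.imread('pics/w3.png')[:265]]),None,fx=1.13,fy=1.13,interpolation=cv2.INTER_CUBIC))"
```

```text
(no output)
```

View pics/w23.png

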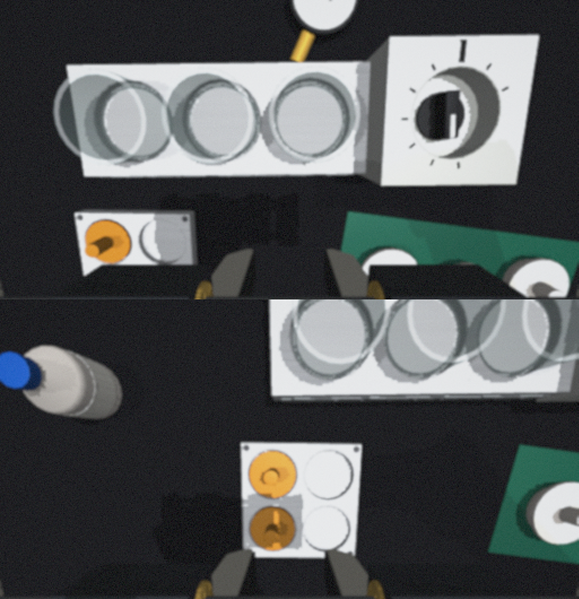

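w2 shows the jar rims at about (100,115), (213,115) and (305,120), and the control-head top with corners at (389,37), (539,35), (517,184) and (381,185). The pointer line is at about (453,125). In w3 the two castings are at (272,473) and (272,528), with the cavities to their right empty.

```bash
cat > m.py <<'E'
from h import *
import pickle
np.set_printoptions(precision=4,suppress=True)
L=lambda n:(cv2.imread(f'pics/{n}.png'),pickle.load(open(f'pics/{n}.pkl','rb')))
def orange(f):
    h=cv2.cvtColor(f,cv2.COLOR_BGR2HSV); m=cv2.inRange(h,(8,130,60),(25,255,255))
    out=[]
    for c in cv2.findContours(m,0,2)[0]:
        if cv2.contourArea(c)>150: out.append(cv2.fitEllipse(cv2.convexHull(c)))
    return out
E
python3 - <<'E'
from m import *
a=camera_info('scene');b=camera_info('side')
for n in('w2','w3'):
    f,i=L(n)
    for e in orange(f[:250]): print(n,e,'disc',onz(i,*e[0],.024))
for p,q in(((558,300),(448,405)),((543,325),(407,397))):
    print('sprue',tri([ray(a,*np.array(p)*.64),ray(b,*np.array(q)*.64)]))
f,i=L('w2');g=cv2.cvtColor(f,6)
c=np.array([[389,37],[539,35],[517,184],[381,185],[66,66],[84,177]],np.float32)/1.13
c=cv2.cornerSubPix(g,c[:,None].copy(),(4,4),(-1,-1),(3,50,.01))[:,0]
C=[onz(i,*x,.125 if k<4 else .055) for k,x in enumerate(c)]
for x,y in zip(c,C): print(x,y)
for k in range(3): print(np.linalg.norm(C[k+1]-C[k]))
ctr=np.mean(C[:4],0); ya=C[0]+C[3]-C[1]-C[2]; ya=(ya/np.linalg.norm(ya))[:2]; xa=np.array([ya[1],-ya[0]])
xb=(C[0]+C[1]-C[2]-C[3])[:2];xb/=np.linalg.norm(xb);print('axes',ya,xa,xb)
print('head ctr',ctr)
for d in(330,230,130): print('jar',ctr[:2]+ya*d/1000)
mid=(C[4]+C[5])/2; print('deck end mid along',(mid-ctr)[:2]@ya,(mid-ctr)[:2]@xa)
for n in('w1','w2','w3'):
    f,i=L(n);h=cv2.cvtColor(f,40)
    m=cv2.inRange(h,(65,90,30),(90,255,255)); 
    cs=[c for c in cv2.findContours(m,0,2)[0] if cv2.contourArea(c)>300]
    hull=np.zeros(m.shape,np.uint8); cv2.fillPoly(hull,[cv2.convexHull(np.vstack(cs))],255)
    w=cv2.inRange(h,(0,0,70),(180,60,255))&hull;w[225:]=0
    for c in cv2.findContours(w,0,2)[0]:
        if cv2.contourArea(c)>600:
            e=cv2.fitEllipse(cv2.convexHull(c)); print(n,e,onz(i,*e[0],.028))
f,i=L('w2'); cv2.imwrite('pics/kn.png',cv2.resize(f[10:180,320:490],None,fx=3.5,fy=3.5,interpolation=2))
E
```

```text
w2 ((94.42171478271484, 213.63055419921875), (36.58362579345703, 41.08487319946289), 104.31140899658203) disc [0.4808 0.27   0.024 ]
w2 ((267.5856628417969, 39.97822952270508), (15.838951110839844, 34.58816146850586), 23.88576316833496) disc [0.7331 0.0255 0.024 ]
w3 ((240.8005828857422, 202.29164123535156), (37.4940071105957, 37.9012565612793), 105.53752899169922) disc [0.4095 0.2669 0.024 ]
w3 ((240.78924560546875, 154.59510803222656), (39.955204010009766, 40.446041107177734), 157.15948486328125) disc [0.4803 0.2701 0.024 ]
sprue (array([0.4079, 0.266 , 0.0588]), [np.float64(0.00016434292540171147), np.float64(0.00016434292540169504)])
sprue (array([0.4784, 0.2685, 0.0538]), [np.float64(0.0011323669993443307), np.float64(0.001132366999344269)])
[344.517   31.5695] [ 0.7189 -0.0472  0.125 ]
[476.7224  30.4604] [ 0.7274 -0.177   0.125 ]
[456.3479 162.6604] [ 0.5974 -0.1863  0.125 ]
[336.9218 164.2211] [ 0.5882 -0.0561  0.125 ]
[58.2814 57.1846] [0.6911 0.2811 0.055 ]
[ 73.8925 155.6821] [0.571  0.2734 0.055 ]
0.1300375805513118
0.13036365033909503
0.13044165525503854
axes [-0.0679  0.9977] [0.9977 0.0679] [0.9976 0.0695]
head ctr [ 0.658  -0.1167  0.125 ]
jar [0.6356 0.2126]
jar [0.6423 0.1128]
jar [0.6491 0.013 ]
deck end mid along 0.39485430144438183 -6.804874186755114e-05
w1 ((230.82276916503906, 208.70712280273438), (57.04153823852539, 62.87300109863281), 36.15943908691406) [ 0.4344 -0.2175  0.028 ]
w1 ((298.81756591796875, 201.98484802246094), (54.78017044067383, 57.71367263793945), 76.07424926757812) [ 0.4508 -0.3174  0.028 ]
w1 ((160.13446044921875, 192.3615264892578), (55.161651611328125, 59.35578918457031), 121.48995208740234) [ 0.4531 -0.1132  0.028 ]
w3 ((498.3564147949219, 188.4290313720703), (54.708370208740234, 66.06096649169922), 74.62810516357422) [ 0.4529 -0.1083  0.028 ]
```

View pics/kn.png

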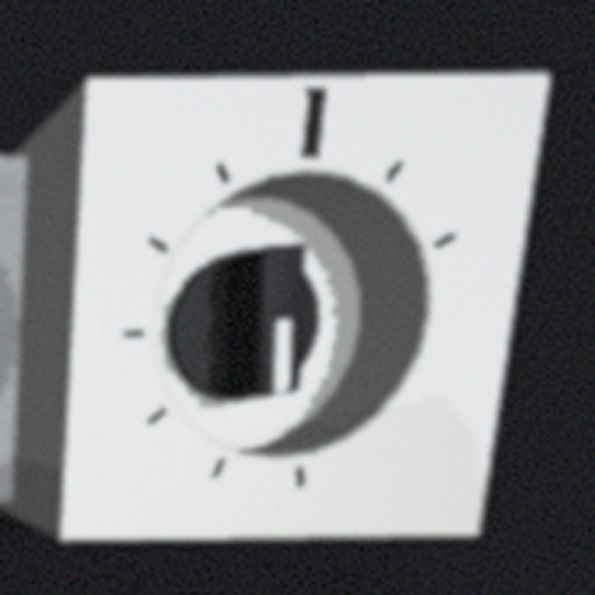

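Heater sizes check out: the head is 130 mm square and the deck end is at 395 mm. The castings are 71 mm apart, with sprue tops at about 0.057 m. The pointer is near six o'clock, opposite the long mark. Next I pick the far casting.

In the tool's units: 0.04 m is 0.8, -0.0215 m is -0.43.

```bash
cat > go.py <<'E'
import sys
from h import *
s=read_state();p=np.array([float(x) for x in sys.argv[1:4]])
print('tool d',np.round(tool(p-s['tcp_pos']),4),'len/5cm',np.linalg.norm(p-s['tcp_pos'])/.05,'q5,q7',s['qpos'][[4,6]].round(2),'F',s['force'].round(1),'w',round(s['width']*93,1),'t',s['time'])
E
```

Request:
nudge_tcp(offsets=[0.48, -0.43, 0.8, 0, 0, 0, 0.4, 0, 0, 0.8, 0, 0, 0, 0.4, 0, 0, 0.8, 0, 0, 0, 0.4, 0, 0, 0.8, 0, 0, 0, 0.4, 0, 0, 0, 0, 0, 0, 0.4, 0, 0, 0, 0, 0, 0, 0.4, 0, 0, 0, 0, 0, 0, 0.4])

```text
time: 4.4
tcp_pos: [0.4805, 0.2714, 0.1386]
eef_rot: [-3.139, -0.092, -0.004]
force: [-0.3, -0.5, -0.5]
width: 0.401
gripper_force: 0.0
```

```bash
python3 go.py .4803 .270 .049
```

```text
tool d [-0.0004  0.0015  0.0896] len/5cm 1.7913398234386968 q5,q7 [ 0.17 -2.3 ] F [-0.3 -0.5 -0.5] w 37.3 t 4.4
```

In the tool's units: 0.04 m is 0.8, 0.01 m is 0.2.

Request:
nudge_tcp(offsets=[0, 0.03, 0.8, 0, 0, 0, 0.4, 0, 0, 0.8, 0, 0, 0, 0.4, 0, 0, 0.2, 0, 0, 0, 0.4, 0, 0, 0, 0, 0, 0, 0.4, 0, 0, 0, 0, 0, 0, 0.1, 0, 0, 0, 0, 0, 0, 0.1, 0, 0, 0, 0, 0, 0, 0.1, 0, 0, 0, 0, 0, 0, 0.1], force=15)

```text
time: 5.2
tcp_pos: [0.48, 0.2702, 0.0478]
eef_rot: [-3.139, -0.094, -0.003]
force: [-0.4, -1.1, 9.3]
width: 0.194
gripper_force: 15.0
```

```bash
python3 go.py .4803 .270 .049
```

```text
tool d [ 0.0003  0.0002 -0.0012] len/5cm 0.02446048119208152 q5,q7 [ 0.21 -2.34] F [-0.4 -1.1  9.3] w 18.0 t 5.2
```

In the tool's units: -0.05 m is -1, 0.038 m is 0.76.

Request:
nudge_tcp(offsets=[0, 0, -0.4, 0, 0, 0, 0.1, 0, 0, -0.8, 0, 0, 0, 0.1, 0, 0, -1, 0, 0, 0, 0.1, 0, 0, -0.9, 0, 0, 0, 0.1, 0.76, 0.34, 0, 0, 0, 0, 0.1, 0.76, 0.34, 0, 0, 0, 0, 0.1, 0.76, 0.34, 0, 0, 0, 0, 0.1, 0.76, 0.32, 0, 0, 0, 0, 0.1, 0, 0, 0, 0, 0, 0, 0.1, 0, 0, 0, 0, 0, 0, 0.1, 0, 0, 0, 0, 0, 0, 0.1], force=15)

```text
time: 6.3
tcp_pos: [0.6337, 0.2127, 0.2016]
eef_rot: [-3.14, -0.096, 0.002]
force: [0.1, 0.8, -0.7]
width: 0.19
gripper_force: 15.0
```

```bash
python3 go.py .6356 .2126 .084
python3 snap.py w4
```

```text
tool d [0.002  0.0003 0.1176] len/5cm 2.3531061971406055 q5,q7 [ 0.14 -2.05] F [ 0.1  0.8 -0.7] w 17.6 t 6.3
```

View pics/w4.png

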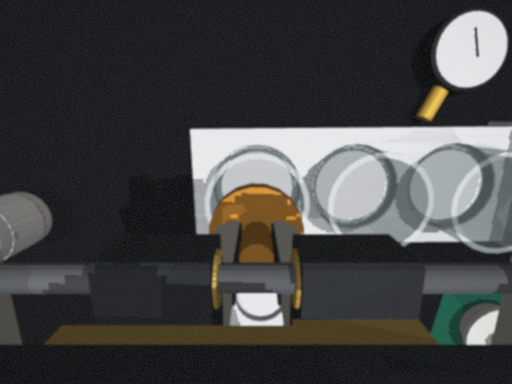

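The casting is held upright over jar 1, with its disc at about (257,215) in line with the rim.

In the tool's units: 0.035 m is 0.7, 0.002 m is 0.04.

Request:
nudge_tcp(offsets=[0.04, 0, 0.6, 0, 0, 0, 0.1, 0, 0, 0.7, 0, 0, 0, 0.1, 0, 0, 0.6, 0, 0, 0, 0.1, 0, 0, 0.24, 0, 0, 0, 0.1, 0, 0, 0.08, 0, 0, 0, 0.1, 0, 0, 0.06, 0, 0, 0, 0.1, 0, 0, 0, 0, 0, 0, 0.1, 0, 0, 0, 0, 0, 0, 0.1], force=15)

```text
time: 7.15
tcp_pos: [0.6376, 0.2125, 0.0889]
eef_rot: [-3.14, -0.094, -0.003]
force: [0.2, -0.0, -0.4]
width: 0.19
gripper_force: 15.0
```

```bash
python3 go.py .6356 .2126 .084
```

```text
tool d [-0.002  -0.0003  0.0049] len/5cm 0.10614545278142047 q5,q7 [ 0.18 -2.08] F [ 0.2 -0.  -0.4] w 17.7 t 7.15
```

In the tool's units: -0.002 m is -0.04, 0.0015 m is 0.03.

Request:
nudge_tcp(offsets=[-0.04, 0, 0.04, 0, 0, 0, 0.1, 0, 0, 0.03, 0, 0, 0, 0.1, 0, 0, 0.03, 0, 0, 0, 0.1, 0, 0, 0, 0, 0, 0, 0.1, 0, 0, 0, 0, 0, 0, 0.1], force=15)

```text
time: 7.65
tcp_pos: [0.635, 0.2121, 0.0838]
eef_rot: [-3.14, -0.094, -0.001]
force: [-3.0, -1.0, 9.6]
width: 0.188
gripper_force: 15.0
```

```bash
python3 go.py .6356 .2126 .084
```

```text
tool d [ 0.0006 -0.0005 -0.0002] len/5cm 0.0157147442694355 q5,q7 [ 0.18 -2.09] F [-3.  -1.   9.6] w 17.5 t 7.65
```

In the tool's units: -0.05 m is -1, -0.0137 m is -0.274.

Request:
nudge_tcp(offsets=[0, 0, 0, 0, 0, 0, 0.29, 0, 0, 0, 0, 0, 0, 0.29, 0, 0, -0.4, 0, 0, 0, 0.29, 0, 0, -0.8, 0, 0, 0, 0.29, 0, 0, -1, 0, 0, 0, 0.29, -0.9, -0.274, 0, 0, 0, 0, 0.4, -0.9, -0.274, 0, 0, 0, 0, 0.4, -0.9, -0.274, 0, 0, 0, 0, 0.4, -0.9, -0.274, 0, 0, 0, 0, 0.4, -0.9, -0.274, 0, 0, 0, 0, 0.4, 0, 0, 0.6, 0, 0, 0, 0.4, 0, 0, 0, 0, 0, 0, 0.4], force=15)

```text
time: 8.85
tcp_pos: [0.4045, 0.2668, 0.1611]
eef_rot: [3.138, 0.098, -0.004]
force: [-0.5, 0.3, -0.4]
width: 0.399
gripper_force: 0.0
```

```bash
python3 go.py .4092 .267 .0485;python3 snap.py w5
```

```text
tool d [ 5.000e-03 -1.000e-04  1.126e-01] len/5cm 2.254550065424228 q5,q7 [ 0.16 -2.38] F [-0.5  0.3 -0.4] w 37.1 t 8.85
```

View pics/w5.png

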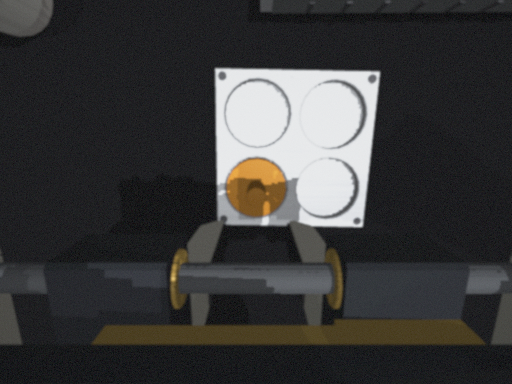

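The far cavity is now empty, and one casting remains at (257,187).

In the tool's units: 0.04 m is 0.8, 0.025 m is 0.5.

Request:
nudge_tcp(offsets=[0.096, 0, 0.8, 0, 0, 0, 0.4, 0, 0, 0.8, 0, 0, 0, 0.4, 0, 0, 0.5, 0, 0, 0, 0.4, 0, 0, 0.13, 0, 0, 0, 0.4, 0, 0, 0, 0, 0, 0, 0.4, 0, 0, 0, 0, 0, 0, 0.1, 0, 0, 0, 0, 0, 0, 0.1, 0, 0, 0, 0, 0, 0, 0.1, 0, 0, 0, 0, 0, 0, 0.1], force=15)

```text
time: 9.8
tcp_pos: [0.4118, 0.2675, 0.0523]
eef_rot: [-3.139, -0.093, -0.003]
force: [-0.2, -0.0, 7.6]
width: 0.194
gripper_force: 15.0
```

```bash
python3 go.py .409 .267 .0485;python3 -c "
from m import *
f,i=L('w5')
for e in orange(f[:230]): print(e,onz(i,*e[0],.024))"
```

```text
tool d [-0.0028  0.0004  0.0038] len/5cm 0.09507248415816207 q5,q7 [ 0.24 -2.45] F [-0.2 -0.   7.6] w 18.0 t 9.8
((255.71966552734375, 186.95936584472656), (57.13935470581055, 58.20981216430664), 85.26997375488281) [0.4095 0.2672 0.024 ]
```

In the tool's units: -0.05 m is -1, 0.0371 m is 0.742.

Request:
nudge_tcp(offsets=[0, 0, -0.4, 0, 0, 0, 0.1, 0, 0, -0.8, 0, 0, 0, 0.1, 0, 0, -1, 0, 0, 0, 0.1, 0, 0, -0.8, 0, 0, 0, 0.1, 0.742, 0.56, 0, 0, 0, 0, 0.1, 0.742, 0.56, 0, 0, 0, 0, 0.1, 0.742, 0.56, 0, 0, 0, 0, 0.1, 0.742, 0.56, 0, 0, 0, 0, 0.1, 0.742, 0.56, 0, 0, 0, 0, 0.1, 0.742, 0.56, 0, 0, 0, 0, 0.1, 0, 0, 0, 0, 0, 0, 0.1, 0, 0, 0, 0, 0, 0, 0.1], force=15)

```text
time: 11.0
tcp_pos: [0.6435, 0.1118, 0.2011]
eef_rot: [3.14, 0.09, -0.001]
force: [-0.5, 0.7, -1.2]
width: 0.191
gripper_force: 15.0
```

Request:
nudge_tcp(offsets=[0, 0, 0, 0, 0, 0, 0.1])

```text
time: 11.1
tcp_pos: [0.6423, 0.1138, 0.2013]
eef_rot: [-3.14, -0.096, 0.001]
force: [-0.8, 0.8, 0.3]
width: 0.189
gripper_force: 15.0
```

```bash
python3 go.py .6446 .1128 .088
python3 snap.py w6
```

```text
tool d [0.0024 0.0012 0.1133] len/5cm 2.2665058979580195 q5,q7 [ 0.15 -1.91] F [-0.8  0.8  0.3] w 17.6 t 11.1
```

View pics/w6.png

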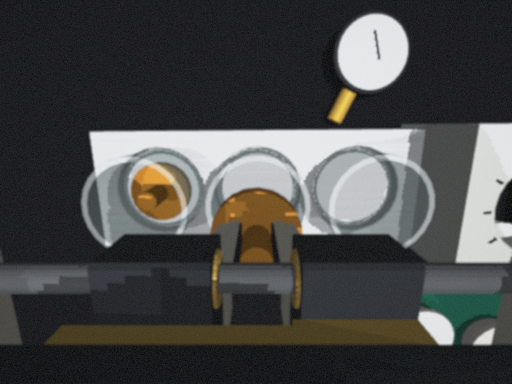

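Casting 1 stands centred in jar 1 at (160,190), and casting 2 hangs upright over jar 2.

In the tool's units: 0.035 m is 0.7, 0.03 m is 0.6.

Request:
nudge_tcp(offsets=[0.02, 0, 0.6, 0, 0, 0, 0.1, 0, 0, 0.7, 0, 0, 0, 0.1, 0, 0, 0.6, 0, 0, 0, 0.1, 0, 0, 0.16, 0, 0, 0, 0.1, 0, 0, 0, 0, 0, 0, 0.1, 0, 0, 0.04, 0, 0, 0, 0.1, 0, 0, 0.04, 0, 0, 0, 0.1, 0, 0, 0.04, 0, 0, 0, 0.1, 0, 0, 0, 0, 0, 0, 0.1], force=15)

```text
time: 12.05
tcp_pos: [0.6446, 0.1129, 0.0927]
eef_rot: [-3.14, -0.094, -0.001]
force: [-0.2, 0.2, -0.7]
width: 0.191
gripper_force: 15.0
```

```bash
python3 go.py .6446 .1128 .088
```

```text
tool d [0.     0.0001 0.0047] len/5cm 0.09361080065993618 q5,q7 [ 0.19 -1.95] F [-0.2  0.2 -0.7] w 17.8 t 12.05
```

In the tool's units: 0.002 m is 0.04, 0.0015 m is 0.03.

Request:
nudge_tcp(offsets=[0, 0, 0.04, 0, 0, 0, 0.1, 0, 0, 0.04, 0, 0, 0, 0.1, 0, 0, 0.03, 0, 0, 0, 0.1, 0, 0, 0, 0, 0, 0, 0.1, 0, 0, 0, 0, 0, 0, 0.1], force=15)

```text
time: 12.55
tcp_pos: [0.6447, 0.1129, 0.088]
eef_rot: [3.14, 0.094, 0.002]
force: [-2.8, -0.7, 13.8]
width: 0.196
gripper_force: 15.0
```

```bash
python3 go.py .6446 .1128 .088
```

```text
tool d [-0.0001  0.0001  0.    ] len/5cm 0.003201023335877166 q5,q7 [ 0.2  -1.96] F [-2.8 -0.7 13.8] w 18.2 t 12.55
```

In the tool's units: -0.05 m is -1, 0.036 m is 0.72.

Request:
nudge_tcp(offsets=[0, 0, 0, 0, 0, 0, 0.29, 0, 0, 0, 0, 0, 0, 0.29, 0, 0, -0.4, 0, 0, 0, 0.29, 0, 0, -0.8, 0, 0, 0, 0.29, 0, 0, -1, 0, 0, 0, 0.29, 0, 0, -1, 0, 0, 0, 0.4, -0.54, 0.72, 0, 0, 0, 0, 0.5, -0.54, 0.72, 0, 0, 0, 0, 0.5, -0.54, 0.72, 0, 0, 0, 0, 0.5, -0.54, 0.72, 0, 0, 0, 0, 0.5, -0.54, 0.72, 0, 0, 0, 0, 0.5, -0.54, 0.72, 0, 0, 0, 0, 0.5], force=15)

```text
time: 13.75
tcp_pos: [0.4943, -0.1137, 0.2466]
eef_rot: [3.14, 0.094, -0.0]
force: [0.9, -0.7, -0.2]
width: 0.498
gripper_force: 0.0
```

Request:
nudge_tcp(offsets=[-0.54, 0.72, 0, 0, 0, 0, 0.5, 0, 0, 0, 0, 0, 0, 0.5, 0, 0, 0, 0, 0, 0, 0.5, 0, 0, 0, 0, 0, 0, 0.5])

```text
time: 14.15
tcp_pos: [0.4716, -0.149, 0.2467]
eef_rot: [-3.14, -0.096, -0.001]
force: [0.8, 0.9, -0.5]
width: 0.5
gripper_force: 0.0
```

```bash
python3 snap.py w7; cat > st.py <<'E'
import sys
from m import *
for n in sys.argv[1:]:
    f,i=L(n);h=cv2.cvtColor(f,40)
    m=cv2.inRange(h,(65,90,30),(90,255,255))
    cs=[c for c in cv2.findContours(m,0,2)[0] if cv2.contourArea(c)>300]
    k=np.zeros(m.shape,np.uint8); cv2.fillPoly(k,[cv2.convexHull(np.vstack(cs))],255)
    k=cv2.dilate(k,np.ones((25,25)))
    w=cv2.inRange(h,(0,0,90),(180,60,255))&k;w[235:]=0
    for c in cv2.findContours(w,0,2)[0]:
        if cv2.contourArea(c)>600:
            e=cv2.fitEllipse(cv2.convexHull(c)); print(n,np.round(e[0]+e[1]),onz(i,*e[0],.028))
E
python3 st.py w7
```

```text
w7 [308. 206.  62.  65.] [ 0.4387 -0.2189  0.028 ]
w7 [384. 201.  61.  67.] [ 0.4506 -0.3172  0.028 ]
w7 [227. 190.  63.  65.] [ 0.4531 -0.1123  0.028 ]
```

View pics/w7.png

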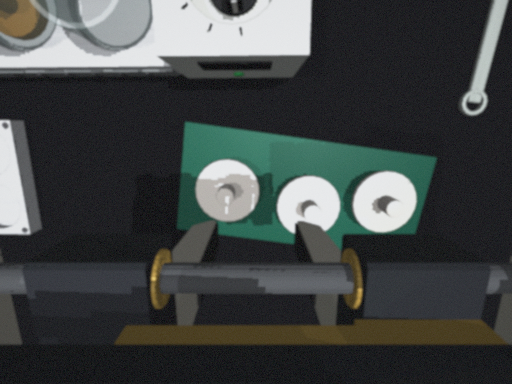

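All three stoppers stand upright on the mat, at (227,190), (308,206) and (384,201). I take the left one first.

In the tool's units: 0.05 m is 1, -0.038 m is -0.76.

```bash
python3 go.py .453 -.112 .054
```

```text
tool d [-0.0165 -0.0377  0.1927] len/5cm 3.939881195236178 q5,q7 [ 0.1  -1.43] F [-0.9 -0.2 -1.2] w 46.7 t 14.2
```

Request:
nudge_tcp(offsets=[-0.32, -0.76, 0.6, 0, 0, 0, 0.45, 0, 0, 1, 0, 0, 0, 0.45, 0, 0, 1, 0, 0, 0, 0.45, 0, 0, 0, 0, 0, 0, 0.45, 0, 0, 0, 0, 0, 0, 0.45, 0, 0, 0, 0, 0, 0, 0.45])

```text
time: 14.8
tcp_pos: [0.4543, -0.1134, 0.1193]
eef_rot: [3.14, 0.095, 0.004]
force: [0.3, -0.2, 1.2]
width: 0.452
gripper_force: 0.0
```

```bash
python3 go.py .453 -.112 .054
```

```text
tool d [-0.0014 -0.0015  0.0653] len/5cm 1.3063897956641213 q5,q7 [ 0.2 -1.6] F [ 0.3 -0.2  1.2] w 42.0 t 14.8
```

In the tool's units: 0.035 m is 0.7, 0.025 m is 0.5.

Request:
nudge_tcp(offsets=[-0.02, -0.02, 0.7, 0, 0, 0, 0.45, 0, 0, 0.5, 0, 0, 0, 0.45, 0, 0, 0.11, 0, 0, 0, 0.45, 0, 0, 0, 0, 0, 0, 0.45, 0, 0, 0, 0, 0, 0, 0.1, 0, 0, 0, 0, 0, 0, 0.1, 0, 0, 0, 0, 0, 0, 0.1, 0, 0, 0, 0, 0, 0, 0.1, 0, 0, 0, 0, 0, 0, 0.1], force=25)

```text
time: 15.7
tcp_pos: [0.4523, -0.1129, 0.0527]
eef_rot: [3.14, 0.094, 0.002]
force: [-0.6, 0.5, 11.4]
width: 0.23
gripper_force: 25.0
```

```bash
python3 go.py .453 -.112 .054
```

```text
tool d [ 0.0007 -0.0008 -0.0013] len/5cm 0.03340365357633554 q5,q7 [ 0.25 -1.64] F [-0.6  0.5 11.4] w 21.4 t 15.7
```

In the tool's units: -0.05 m is -1, -0.0306 m is -0.612.

Request:
nudge_tcp(offsets=[0, 0, -0.4, 0, 0, 0, 0.1, 0, 0, -1, 0, 0, 0, 0.1, 0, 0, -1, 0, 0, 0, 0.1, 0, 0, -0.9, 0, 0, 0, 0.1, 0.58, -0.612, 0, 0, 0, 0, 0.1, 0.58, -0.612, 0, 0, 0, 0, 0.1, 0.58, -0.612, 0, 0, 0, 0, 0.1, 0.58, -0.612, 0, 0, 0, 0, 0.1, 0.58, -0.612, 0, 0, 0, 0, 0.1, 0.58, -0.612, 0, 0, 0, 0, 0.1, 0.58, -0.612, 0, 0, 0, 0, 0.1, 0, 0, 0, 0, 0, 0, 0.1])

```text
time: 16.9
tcp_pos: [0.6438, 0.1194, 0.2166]
eef_rot: [-3.136, -0.103, -0.003]
force: [0.7, -0.7, -2.5]
width: 0.229
gripper_force: 25.0
```

Request:
nudge_tcp(offsets=[0, 0, 0, 0, 0, 0, 0.1, 0, 0, 0, 0, 0, 0, 0.1])

```text
time: 17.1
tcp_pos: [0.6408, 0.112, 0.2165]
eef_rot: [3.139, 0.093, -0.002]
force: [-0.6, -0.5, -1.1]
width: 0.233
gripper_force: 25.0
```

```bash
python3 snap.py w8;  python3 go.py .6423 .1128 .155
```

```text
tool d [ 0.0016 -0.001   0.0616] len/5cm 1.2335666100973701 q5,q7 [ 0.16 -1.92] F [ 0.5 -0.4 -2.1] w 21.5 t 17.15
```

View pics/w8.png

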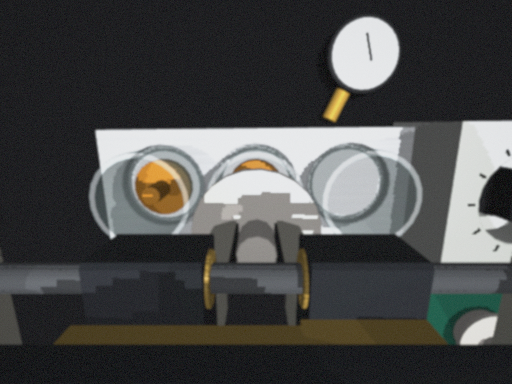

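The stopper hangs upright over jar 2 at (257,205), with the casting visible behind it.

In the tool's units: 0.02 m is 0.4, 0.018 m is 0.36.

Request:
nudge_tcp(offsets=[0.024, -0.016, 0.4, 0, 0, 0, 0.1, 0, 0, 0.36, 0, 0, 0, 0.1, 0, 0, 0.2, 0, 0, 0, 0.1, 0, 0, 0.08, 0, 0, 0, 0.1, 0, 0, 0.06, 0, 0, 0, 0.1, 0, 0, 0, 0, 0, 0, 0.1, 0, 0, 0, 0, 0, 0, 0.1])

```text
time: 17.85
tcp_pos: [0.6431, 0.1141, 0.1624]
eef_rot: [-3.14, -0.094, -0.001]
force: [0.3, -0.4, -1.1]
width: 0.23
gripper_force: 25.0
```

```bash
python3 go.py .6423 .1128 .154
```

```text
tool d [-0.0009  0.0013  0.0084] len/5cm 0.1704572201266344 q5,q7 [ 0.18 -1.95] F [ 0.3 -0.4 -1.1] w 21.4 t 17.85
```

In the tool's units: 0.003 m is 0.06, 0.0015 m is 0.03.

Request:
nudge_tcp(offsets=[-0.012, 0.02, 0.06, 0, 0, 0, 0.1, 0, 0, 0.06, 0, 0, 0, 0.1, 0, 0, 0.03, 0, 0, 0, 0.1, 0, 0, 0, 0, 0, 0, 0.1, 0, 0, 0.02, 0, 0, 0, 0.1, 0, 0, 0, 0, 0, 0, 0.1])

```text
time: 18.45
tcp_pos: [0.6423, 0.1129, 0.1548]
eef_rot: [3.14, 0.094, 0.001]
force: [-4.6, -1.6, 13.3]
width: 0.228
gripper_force: 25.0
```

```bash
python3 go.py .6423 .1128 .154
```

```text
tool d [-0.      0.0001  0.0008] len/5cm 0.016514263562147517 q5,q7 [ 0.19 -1.95] F [-4.6 -1.6 13.3] w 21.2 t 18.45
```

In the tool's units: 0.001 m is 0.02.

Request:
nudge_tcp(offsets=[0, 0, 0.02, 0, 0, 0, 0.1, 0, 0, 0, 0, 0, 0, 0.1, 0, 0, 0, 0, 0, 0, 0.1])

```text
time: 18.75
tcp_pos: [0.6424, 0.1129, 0.1548]
eef_rot: [3.14, 0.093, 0.002]
force: [-7.9, -2.6, 20.7]
width: 0.226
gripper_force: 25.0
```

```bash
python3 go.py .6423 .1128 .154
```

```text
tool d [-0.0001  0.0001  0.0008] len/5cm 0.01595709937776137 q5,q7 [ 0.19 -1.95] F [-7.9 -2.6 20.7] w 21.1 t 18.75
```

Request:
nudge_tcp(offsets=[0, 0, -0.03, 0, 0, 0, 0.1, 0, 0, 0, 0, 0, 0, 0.45, 0, 0, 0, 0, 0, 0, 0.45, 0, 0, 0, 0, 0, 0, 0.45])

```text
time: 19.15
tcp_pos: [0.6423, 0.1132, 0.1535]
eef_rot: [-3.14, -0.094, 0.0]
force: [0.4, 0.2, -0.7]
width: 0.427
gripper_force: 0.0
```

Careful with the scale: shifts go in shares of 50 mm and turns go in shares of 4 rad. That gives: -0.05 m is -1, 0.0426 m is 0.852.

Request:
nudge_tcp(offsets=[0, 0, -0.6, 0, 0, 0, 0.45, 0, 0, -1, 0, 0, 0, 0.45, 0, 0, -0.4, 0, 0, 0, 0.45, -0.48, 0.852, 0, 0, 0, 0, 0.45, -0.48, 0.852, 0, 0, 0, 0, 0.45, -0.48, 0.852, 0, 0, 0, 0, 0.45, -0.48, 0.852, 0, 0, 0, 0, 0.45, -0.48, 0.852, 0, 0, 0, 0, 0.45, -0.48, 0.852, 0, 0, 0, 0, 0.45, -0.48, 0.852, 0, 0, 0, 0, 0.45, -0.36, 0.852, 0, 0, 0, 0, 0.45, 0, 0, 0, 0, 0, 0, 0.45])

```text
time: 20.35
tcp_pos: [0.4739, -0.2447, 0.2535]
eef_rot: [3.138, 0.079, -0.002]
force: [-0.4, 0.3, -0.5]
width: 0.451
gripper_force: 0.0
```

Request:
nudge_tcp(offsets=[0, 0, 0, 0, 0, 0, 0.45, 0, 0, 0, 0, 0, 0, 0.45])

```text
time: 20.55
tcp_pos: [0.4776, -0.237, 0.2536]
eef_rot: [-3.139, -0.096, -0.0]
force: [0.1, -0.5, -0.4]
width: 0.449
gripper_force: 0.0
```

```bash
python3 snap.py w9; python3 st.py w9;  python3 go.py .4507 -.3173 .054
```

```text
w9 [241. 205.  61.  63.] [ 0.4386 -0.2192  0.028 ]
w9 [315. 201.  62.  65.] [ 0.4497 -0.3175  0.028 ]
tool d [-0.0321  0.0789  0.1996] len/5cm 4.340531070263715 q5,q7 [ 0.11 -1.27] F [-0.6  0.2  0.3] w 41.3 t 20.6
```

View pics/w9.png

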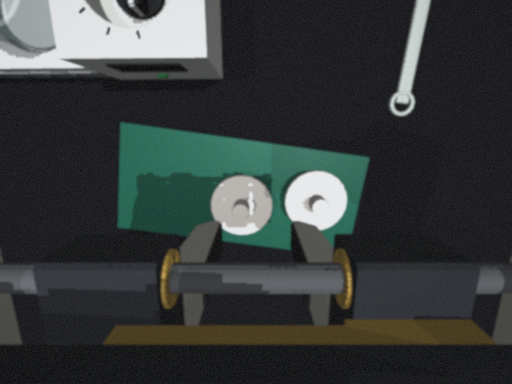

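The two remaining stoppers haven't moved, at (241,205) and (315,201). I take the left one.

In the tool's units: 0.05 m is 1, -0.038 m is -0.76.

Request:
nudge_tcp(offsets=[-0.76, -0.4, 0.4, 0, 0, 0, 0.45, 0, 0, 1, 0, 0, 0, 0.45, 0, 0, 1, 0, 0, 0, 0.45, 0, 0, 0.6, 0, 0, 0, 0.45, 0, 0, 0, 0, 0, 0, 0.45, 0, 0, 0, 0, 0, 0, 0.45, 0, 0, 0, 0, 0, 0, 0.45])

```text
time: 21.3
tcp_pos: [0.439, -0.2203, 0.1052]
eef_rot: [3.139, 0.095, 0.003]
force: [-0.6, 0.6, 1.5]
width: 0.449
gripper_force: 0.0
```

```bash
python3 go.py .4387 -.219 .054
```

```text
tool d [-0.0004 -0.0014  0.0512] len/5cm 1.0250166423060725 q5,q7 [ 0.21 -1.37] F [-0.6  0.6  1.5] w 41.8 t 21.3
```

In the tool's units: 0.03 m is 0.6, 0.016 m is 0.32.

Request:
nudge_tcp(offsets=[0, -0.02, 0.6, 0, 0, 0, 0.45, 0, 0, 0.32, 0, 0, 0, 0.45, 0, 0, 0.1, 0, 0, 0, 0.45, 0, 0, 0, 0, 0, 0, 0.45, 0, 0, 0, 0, 0, 0, 0.1, 0, 0, 0, 0, 0, 0, 0.1, 0, 0, 0, 0, 0, 0, 0.1, 0, 0, 0, 0, 0, 0, 0.1, 0, 0, 0, 0, 0, 0, 0.1], force=25)

```text
time: 22.2
tcp_pos: [0.4381, -0.2197, 0.0535]
eef_rot: [3.14, 0.094, 0.002]
force: [0.1, 0.8, 8.7]
width: 0.231
gripper_force: 25.0
```

```bash
python3 go.py .4387 -.219 .054
```

```text
tool d [ 0.0006 -0.0007 -0.0005] len/5cm 0.02163515013615563 q5,q7 [ 0.24 -1.4 ] F [0.1 0.8 8.7] w 21.5 t 22.2
```

In the tool's units: -0.05 m is -1, -0.042 m is -0.84.

Request:
nudge_tcp(offsets=[0, 0, -0.6, 0, 0, 0, 0.1, 0, 0, -1, 0, 0, 0, 0.1, 0, 0, -1, 0, 0, 0, 0.1, 0, 0, -0.9, 0, 0, 0, 0.1, 0.446, -0.84, 0, 0, 0, 0, 0.1, 0.446, -0.84, 0, 0, 0, 0, 0.1, 0.446, -0.84, 0, 0, 0, 0, 0.1, 0.446, -0.84, 0, 0, 0, 0, 0.1, 0.446, -0.84, 0, 0, 0, 0, 0.1, 0.446, -0.84, 0, 0, 0, 0, 0.1, 0.446, -0.84, 0, 0, 0, 0, 0.1, 0.446, -0.84, 0, 0, 0, 0, 0.1])

```text
time: 23.4
tcp_pos: [0.5959, 0.1282, 0.2276]
eef_rot: [3.14, 0.094, -0.001]
force: [0.5, -0.8, -1.8]
width: 0.229
gripper_force: 25.0
```

Request:
nudge_tcp(offsets=[0.446, -0.84, 0, 0, 0, 0, 0.1, 0.446, -0.84, 0, 0, 0, 0, 0.1, 0, 0, 0, 0, 0, 0, 0.1, 0, 0, 0, 0, 0, 0, 0.1, 0, 0, 0, 0, 0, 0, 0.1])

```text
time: 23.9
tcp_pos: [0.6347, 0.2116, 0.2273]
eef_rot: [3.139, 0.092, -0.002]
force: [-1.1, -0.1, -2.2]
width: 0.231
gripper_force: 25.0
```

```bash
python3 snap.py w10;  python3 go.py .6356 .2126 .155
```

```text
tool d [ 0.0009 -0.0014  0.0726] len/5cm 1.4514553936722479 q5,q7 [ 0.17 -2.08] F [ 0.3 -0.7 -1.9] w 21.2 t 23.95
```

View pics/w10.png

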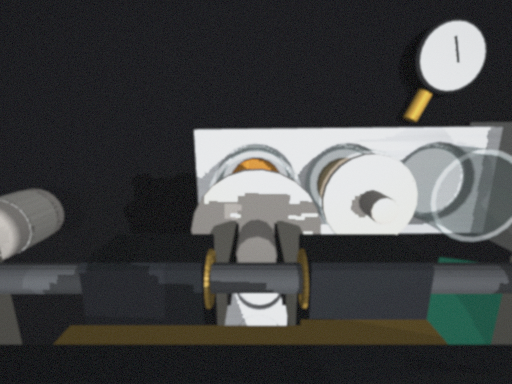

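Jar 2's stopper sits level on its rim at (370,195). The second stopper hangs over jar 1.

In the tool's units: 0.03 m is 0.6, 0.02 m is 0.4.

Request:
nudge_tcp(offsets=[0.016, -0.02, 0.6, 0, 0, 0, 0.1, 0, 0, 0.4, 0, 0, 0, 0.1, 0, 0, 0.16, 0, 0, 0, 0.1, 0, 0, 0.08, 0, 0, 0, 0.1, 0, 0, 0.06, 0, 0, 0, 0.1, 0, 0, 0, 0, 0, 0, 0.1, 0, 0, 0, 0, 0, 0, 0.1])

```text
time: 24.65
tcp_pos: [0.6364, 0.2142, 0.1636]
eef_rot: [-3.14, -0.094, -0.002]
force: [0.3, 0.7, -2.5]
width: 0.234
gripper_force: 25.0
```

```bash
python3 go.py .6356 .2126 .155
```

```text
tool d [-0.0009  0.0015  0.0086] len/5cm 0.17478261252931715 q5,q7 [ 0.2 -2.1] F [ 0.3  0.7 -2.5] w 21.7 t 24.65
```

In the tool's units: 0.003 m is 0.06, 0.0015 m is 0.03.

Request:
nudge_tcp(offsets=[-0.012, 0.024, 0.06, 0, 0, 0, 0.1, 0, 0, 0.06, 0, 0, 0, 0.1, 0, 0, 0.03, 0, 0, 0, 0.1, 0, 0, 0, 0, 0, 0, 0.1, 0, 0, 0.03, 0, 0, 0, 0.1, 0, 0, 0, 0, 0, 0, 0.1, 0, 0, 0, 0, 0, 0, 0.1])

```text
time: 25.35
tcp_pos: [0.6357, 0.2127, 0.1555]
eef_rot: [3.14, 0.094, 0.002]
force: [-4.2, -3.5, 14.9]
width: 0.232
gripper_force: 25.0
```

```bash
python3 go.py .6356 .2126 .155
```

```text
tool d [-0.0001  0.0001  0.0005] len/5cm 0.011025757887777975 q5,q7 [ 0.2  -2.11] F [-4.2 -3.5 14.9] w 21.6 t 25.35
```

In the tool's units: -0.05 m is -1, 0.041 m is 0.82.

Request:
nudge_tcp(offsets=[0, 0, -0.03, 0, 0, 0, 0.1, 0, 0, 0, 0, 0, 0, 0.45, 0, 0, 0, 0, 0, 0, 0.45, 0, 0, -0.6, 0, 0, 0, 0.45, 0, 0, -1, 0, 0, 0, 0.45, 0, 0, -0.5, 0, 0, 0, 0.45, -0.188, 0.82, 0, 0, 0, 0, 0.45, -0.188, 0.82, 0, 0, 0, 0, 0.45, -0.188, 0.82, 0, 0, 0, 0, 0.45, -0.188, 0.82, 0, 0, 0, 0, 0.45, -0.188, 0.82, 0, 0, 0, 0, 0.32, -0.188, 0.82, 0, 0, 0, 0, 0.32])

```text
time: 26.55
tcp_pos: [0.5935, -0.0375, 0.2601]
eef_rot: [-3.14, -0.094, 0.0]
force: [0.9, 0.7, 0.1]
width: 0.342
gripper_force: 0.0
```

Request:
nudge_tcp(offsets=[-0.188, 0.82, 0, 0, 0, 0, 0.32, -0.188, 0.82, 0, 0, 0, 0, 0.32, 0, 0, 0, 0, 0, 0, 0.32, 0, 0, 0, 0, 0, 0, 0.32, 0, 0, 0, 0, 0, 0, 0.32, 0, 0, 0, 0, 0, 0, 0.32])

```text
time: 27.15
tcp_pos: [0.5804, -0.1173, 0.2602]
eef_rot: [-3.139, -0.098, -0.0]
force: [0.2, 0.7, -0.8]
width: 0.321
gripper_force: 0.0
```

```bash
python3 snap.py w11;  python3 go.py .658 -.1167 .121; python3 - <<'E'
from m import *
f,i=L('w11'); u,v=proj(i,[.658,-.1167,.119]); print(u,v,read_state()['qpos'].round(2))
u,v=int(u),int(v); cv2.imwrite('pics/kn2.png',cv2.resize(f[max(0,v-90):v+90,u-100:u+100],None,fx=3,fy=3,interpolation=2)); print(max(0,v-90),u-100)
E
```

```text
tool d [0.0775 0.0042 0.1392] len/5cm 3.187527879373564 q5,q7 [ 0.13 -1.54] F [ 0.7 -0.3  0. ] w 29.5 t 27.2
260.63290705212114 111.8860513712787 [ 0.27  0.43 -0.24  1.88  0.13  0.85 -1.54]
21 160
```

View pics/kn2.png

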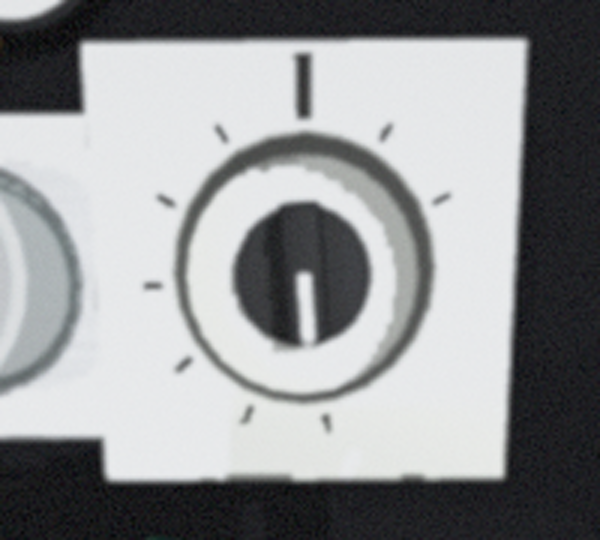

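```bash
python3 - <<'E'
from m import *
f,i=L('w11')
P=lambda x,y,z: onz(i,160+x/3-.33,21+y/3-.33,z)
c=P(303,272,.119);t=P(309,342,.119);l=P(304,86,.125);l2=P(303.5,56,.125); t0=P(302.5,272,.119)
A=lambda d: np.arctan2(d[1],d[0])
ax=np.array([.658,-.1167]); print(c,t,l,np.linalg.norm(t-c))
pa=A((t-c)[:2]);print('pointer',pa,A((t[:2]-ax)),'long',A(l[:2]-ax),'cw turn',(pa-A(l[:2]-ax))%(2*np.pi))
E
```

```text
[ 0.6585 -0.1167  0.119 ] [ 0.637  -0.1201  0.119 ] [ 0.7109 -0.1134  0.125 ] 0.02178387928890508
pointer -2.9867330833960533 -2.982993771155576 long 0.06143058485253155 cw turn 3.2350216389310016
```

The pointer line in the crop runs from (303,272) to (309,343), so the knob stands at about 0.065 rad. It needs a 3.23 rad clockwise turn. I rotate the tool back half a turn first so joint 7 has room.

In the tool's units: -0.15 rad is -0.0375.

Request:
nudge_tcp(offsets=[0, 0, 0, 0, 0, -0.0375, 0.32, 0, 0, 0, 0, 0, -0.0375, 0.32, 0, 0, 0, 0, 0, -0.0375, 0.32, 0, 0, 0, 0, 0, -0.0375, 0.32, 0, 0, 0, 0, 0, -0.0375, 0.32, 0, 0, 0, 0, 0, -0.0375, 0.32, 0, 0, 0, 0, 0, -0.0375, 0.32, 0, 0, 0, 0, 0, -0.0375, 0.32, 0, 0, 0, 0, 0, -0.0375, 0.32, 0, 0, 0, 0, 0, -0.0375, 0.32, 0, 0, 0, 0, 0, -0.0375, 0.32], quiet=true)

```text
ok
```

Request:
nudge_tcp(offsets=[0, 0, 0, 0, 0, -0.0375, 0.32, 0, 0, 0, 0, 0, -0.0375, 0.32, 0, 0, 0, 0, 0, -0.0375, 0.32, 0, 0, 0, 0, 0, -0.0375, 0.32, 0, 0, 0, 0, 0, -0.0375, 0.32, 0, 0, 0, 0, 0, -0.0375, 0.32, 0, 0, 0, 0, 0, -0.0375, 0.32, 0, 0, 0, 0, 0, -0.0375, 0.32, 0, 0, 0, 0, 0, -0.0375, 0.32, 0, 0, 0, 0, 0, -0.0375, 0.32, 0, 0, 0, 0, 0, -0.0225, 0.32, 0, 0, 0, 0, 0, 0, 0.32])

```text
time: 29.5
tcp_pos: [0.5802, -0.1183, 0.2599]
eef_rot: [0.252, -3.131, -0.001]
force: [-0.1, 0.1, -0.1]
width: 0.32
gripper_force: 0.0
```

Request:
nudge_tcp(offsets=[0, 0, 0, 0, 0, 0, 0.32, 0, 0, 0, 0, 0, 0, 0.32])

```text
time: 29.7
tcp_pos: [0.5801, -0.1186, 0.2603]
eef_rot: [-0.246, 3.132, -0.0]
force: [-0.5, 0.0, -0.1]
width: 0.321
gripper_force: 0.0
```

```bash
python3 go.py .6582 -.1167 .122; python3 -c "
from h import *
T=R.from_rotvec(read_state()['eef_rot']).as_matrix();print(np.arctan2(T[1,0],T[0,0]),T[2])"
```

```text
tool d [-0.0774 -0.0102  0.1383] len/5cm 3.1767561537006928 q5,q7 [0.65 1.18] F [-0.5  0.  -0.1] w 29.8 t 29.7
-2.984917090046434 [-2.44327403e-05 -1.51417147e-04 -9.99999988e-01]
```

In the tool's units: 0.04 m is 0.8, -0.039 m is -0.78.

Request:
nudge_tcp(offsets=[-0.78, -0.1, 0.2, 0, 0, 0, 0.32, -0.77, -0.1, 0.6, 0, 0, 0, 0.32, 0, 0, 0.8, 0, 0, 0, 0.32, 0, 0, 0.4, 0, 0, 0, 0.32, 0, 0, 0, 0, 0, 0, 0.32, 0, 0, 0, 0, 0, 0, 0.32, 0, 0, 0, 0, 0, 0, 0.32])

```text
time: 30.4
tcp_pos: [0.6587, -0.1166, 0.1624]
eef_rot: [-0.248, 3.129, -0.001]
force: [0.3, -0.3, 0.5]
width: 0.318
gripper_force: 0.0
```

```bash
python3 go.py .6582 -.1167 .122
```

```text
tool d [0.0006 0.     0.0404] len/5cm 0.8077703436823943 q5,q7 [0.79 1.11] F [ 0.3 -0.3  0.5] w 29.6 t 30.4
```

```bash
python3 - <<'E'
from h import *
o=[]
for n,c in(('scene',(345,215)),('side',(215,195))):
    f=grab_frame(n); i=camera_info(n); u,v=proj(i,[.64,.16,.13]); u,v=int(u),int(v); cv2.imwrite(f'pics/{n}1.png',f)
    o.append(cv2.resize(f[v-60:v+70,u-60:u+60],None,fx=3.3,fy=3.3,interpolation=2))
cv2.imwrite('pics/chk.png',np.hstack(o))
E
```

```text
(no output)
```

View pics/chk.png

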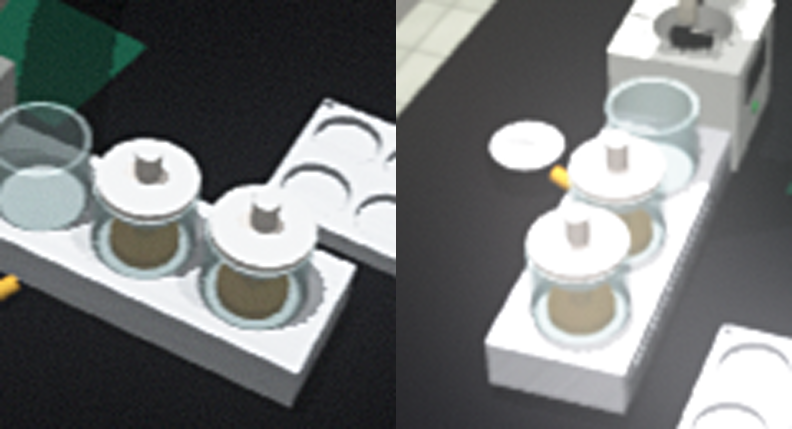

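Both jars are closed, with the stoppers level on the rims at (147,180) and (265,230) and the castings on the jar floors. Next I grip the knob.

In the tool's units: 0.02 m is 0.4, 0.015 m is 0.3.

Request:
nudge_tcp(offsets=[0.006, 0, 0.4, 0, 0, 0, 0.32, 0, 0, 0.3, 0, 0, 0, 0.32, 0, 0, 0.08, 0, 0, 0, 0.32, 0, 0, 0, 0, 0, 0, 0.32, 0, 0, 0, 0, 0, 0, 0.32, 0, 0, 0, 0, 0, 0, 0.05, 0, 0, 0, 0, 0, 0, 0.05, 0, 0, 0, 0, 0, 0, 0.05, 0, 0, 0, 0, 0, 0, 0.05], force=20)

```text
time: 31.4
tcp_pos: [0.6581, -0.1168, 0.1216]
eef_rot: [-0.248, 3.131, -0.0]
force: [0.1, 0.4, 1.2]
width: 0.147
gripper_force: 20.0
```

```bash
python3 go.py .6582 -.1167 .122;python3 -c "
from h import *
T=R.from_rotvec(read_state()['eef_rot']).as_matrix();print(np.arctan2(T[1,0],T[0,0]),read_state()['torque'])"
```

```text
tool d [-0.0002  0.     -0.0004] len/5cm 0.008189923155653756 q5,q7 [0.84 1.07] F [0.1 0.4 1.2] w 13.7 t 31.4
-2.9834539489174987 [ 0.05937487 -0.15401697 -0.04475768]
```

In the tool's units: 0.15 rad is 0.0375.

Request:
nudge_tcp(offsets=[0, 0, 0, 0, 0, 0.025, 0.05, 0, 0, 0, 0, 0, 0.0375, 0.05, 0, 0, 0, 0, 0, 0.0375, 0.05, 0, 0, 0, 0, 0, 0.0375, 0.05, 0, 0, 0, 0, 0, 0.0375, 0.05, 0, 0, 0, 0, 0, 0.0375, 0.05, 0, 0, 0, 0, 0, 0.0375, 0.05, 0, 0, 0, 0, 0, 0.0375, 0.05, 0, 0, 0, 0, 0, 0.0375, 0.05, 0, 0, 0, 0, 0, 0.0375, 0.05, 0, 0, 0, 0, 0, 0, 0.05, 0, 0, 0, 0, 0, 0, 0.05])

```text
time: 32.6
tcp_pos: [0.6581, -0.1168, 0.1216]
eef_rot: [1.885, 2.512, -0.0]
force: [0.1, -0.0, 4.4]
width: 0.147
gripper_force: 20.0
```

```bash
cat > y.py <<'E'
from h import *
s=read_state();T=R.from_rotvec(s['eef_rot']).as_matrix();print('yaw',np.arctan2(T[1,0],T[0,0]),s['torque'].round(2))
E
python3 y.py; python3 go.py .6582 -.1167 .122
```

```text
yaw 1.8542166934220181 [-0.3  -0.02 -0.05]
tool d [ 0.0001  0.0002 -0.0004] len/5cm 0.007886775001056936 q5,q7 [ 0.56 -0.14] F [ 0.1 -0.   4.4] w 13.7 t 32.6
```

In the tool's units: 0.15 rad is 0.0375.

Request:
nudge_tcp(offsets=[0, 0, 0, 0, 0, 0.0375, 0.05, 0, 0, 0, 0, 0, 0.0375, 0.05, 0, 0, 0, 0, 0, 0.0375, 0.05, 0, 0, 0, 0, 0, 0.0375, 0.05, 0, 0, 0, 0, 0, 0.0375, 0.05, 0, 0, 0, 0, 0, 0.0375, 0.05, 0, 0, 0, 0, 0, 0.0375, 0.05, 0, 0, 0, 0, 0, 0.0375, 0.05, 0, 0, 0, 0, 0, 0.0375, 0.05, 0, 0, 0, 0, 0, 0.0375, 0.05, 0, 0, 0, 0, 0, 0.0375, 0.05, 0, 0, 0, 0, 0, 0.034, 0.05])

```text
time: 33.8
tcp_pos: [0.658, -0.1168, 0.1216]
eef_rot: [-3.14, -0.097, -0.0]
force: [-0.5, -0.4, 4.4]
width: 0.153
gripper_force: 20.0
```

Request:
nudge_tcp(offsets=[0, 0, 0, 0, 0, 0, 0.05, 0, 0, 0, 0, 0, 0, 0.05, 0, 0, 0, 0, 0, 0, 0.05])

```text
time: 34.1
tcp_pos: [0.658, -0.1168, 0.1216]
eef_rot: [-3.14, -0.109, -0.0]
force: [-0.9, -1.6, 6.2]
width: 0.148
gripper_force: 20.0
```

```bash
python3 y.py; python3 go.py .6582 -.1167 .122
```

```text
yaw 0.06958074461521926 [-0.19  0.24 -0.06]
tool d [ 0.0002 -0.0001 -0.0004] len/5cm 0.009908087412656058 q5,q7 [ 0.1  -1.51] F [-0.9 -1.6  6.2] w 13.8 t 34.1
```

Release, lift clear, and check the pointer numerically from the same viewpoint as before.

In the tool's units: -0.05 m is -1, -0.04 m is -0.8.

Request:
nudge_tcp(offsets=[0, 0, 0, 0, 0, 0, 0.32, 0, 0, 0, 0, 0, 0, 0.32, 0, 0, 0, 0, 0, 0, 0.32, 0, 0, -0.6, 0, 0, 0, 0.32, 0, 0, -1, 0, 0, 0, 0.32, 0, 0, -1, 0, 0, 0, 0.32, -0.76, 0, -0.2, 0, 0, 0, 0.32, -0.8, 0, 0, 0, 0, 0, 0.32, 0, 0, 0, 0, 0, 0, 0.32, 0, 0, 0, 0, 0, 0, 0.32, 0, 0, 0, 0, 0, 0, 0.32])

```text
time: 35.2
tcp_pos: [0.5809, -0.1215, 0.2612]
eef_rot: [-3.14, -0.102, -0.001]
force: [0.2, -0.1, -0.4]
width: 0.32
gripper_force: 0.0
```

```bash
python3 snap.py w12; python3 - <<'E'
from m import *
f,i=L('w12');g=cv2.cvtColor(f,6);ax=np.array([.6582,-.1167])
k=np.zeros(g.shape,np.uint8)
c=np.array([proj(i,[ax[0]+.021*np.cos(a),ax[1]+.021*np.sin(a),.119]) for a in np.linspace(0,6.28,40)]).round().astype(int)
cv2.fillPoly(k,[c],255)
v,u=np.nonzero((g>130)&(k>0)); P=np.array([onz(i,x,y,.119)[:2] for x,y in zip(u,v)])-ax
print(len(u)); l=np.round(P,3); print(l.mean(0))
r=P[np.hypot(*P.T)<.019]; m=r.mean(0); w,V=np.linalg.eigh(np.cov(r.T)); print(len(r),'mean',m,'angle',np.arctan2(m[1],m[0]),'axis',np.arctan(V[1,1]/V[0,1]),w, 'want .065')
print(read_state()['force'],read_state()['gripper_force'])
E
```

```text
180
[0.0115 0.0001]
127 mean [0.0093 0.0004] angle 0.04106417126474643 axis 0.05862275483977257 [0. 0.] want .065
[-0.4648  0.0938 -0.3816] 0.0
```

```bash
python3 -c "
from cell import arm, grab_frame, camera_info, read_state
print(arm.job_done())"
```

```text
the job is handed in; nothing more can be done
None
```

I handed the job in at about 35 s: both castings stand sprue-up in their own jars with stoppers home on the rims, and the knob pointer measured within about 0.01 rad of the long mark; the hand-in returned no verdict.

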